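Release the lid of the sample mill

TASK

Open the sample mill on the lab bench: slide the safety catch on its front deck fully aside, then press the round release button it was covering all the way down, so that the chamber lid springs ajar. Leave the catch open and the button down, and do not press the square start key beside them.

Things in the scene. Friction and masses are not known exactly. Their poses are not given: they have to be found in the camera images.
- mill: The sample mill, fixed to the bench: a white box 220 mm (x) by 260 mm (y). Origin at the centre of its underside on the bench; x points from its front deck to its lid, y along the deck, z up. Deck 70 mm above the bench. Behind the controls, from x = -8 mm on, the chamber with the grey lid rises 19 mm above the deck.
- catch_fin (a point): Centre of the upright aluminium fin on the safety catch; axes as the mill's. The fin is 10 mm thick (y), 30 mm wide (x), 24 mm tall; the point is 12 mm below its top, 12 mm above the hood it stands on, 34 mm above the deck. The hood, 46 mm (x) by 44 mm (y), covers the release button. The catch opens towards the mill's -y; the deck is clear for 70 mm on the fin's +y side.
- catch (a joint): How far the safety catch has been slid, in m: 0 covers the button, 0.060 is fully aside (hard stop). It slides towards -y of the mill, resists with about 2 N and stays where it is left.
- release_top (a point): Centre of the top face of the round black release button, 26 mm across, which stands 12 mm above the deck, under the catch while that is shut; axes as the mill's. With the catch fully aside it lies 60 mm from the fin, on the +y side, 38 mm clear of the hood. It sinks with the button.
- release (a joint): How far the release button has been pressed straight down, in m: 0 is up, 0.008 is fully down. It resists with about 3 N, then meets a hard stop, and stays down when let go; the lid rises by 0.2 rad with it, its front edge moving up 20 mm.
- start_key (a joint): How far the mill's start key has been pressed, in m: 0 is up, 0.008 down. A square black key, 26 mm wide, 12 mm proud of the deck, without a catch, 145 mm from the release button towards the mill's -y; it springs back. Not to be pressed.

How it is judged:
By the outcome, as a careful person would: the job done as asked, in the order asked, and still so for the second after the job is handed in, with the robot touching nothing.
It also fails if it takes over 35 s, if anything falls off the work surface, if the arm or the gripper's body presses on something with over 40 N, if the wrist force passes 120 N, or if a joint passes its speed limit or range.

ROBOT

A 6-joint arm with a two-finger parallel gripper is mounted at the origin on the work surface. World frame = base frame: x ahead of the robot, y to its left, z up, the work surface at z = 0. Lengths are in m, angles in rad, forces in N, time in s.
With the tool pointing down it reaches from about 0.25 to 0.725 m from the base axis. Payload 9.7 kg.
Tool frame: the origin (TCP) lies between the finger pads; the fingertips stand 22 mm ahead of it and the grasp point (between the pads) lies 3 mm ahead of it (r.tip_extent is the z of the fingertips in the tool frame, in m); z points along the fingers, y is the line along which they close (so a half turn about z gives the same grasp; the last joint's range is limited). The gripper opens to 85 mm and grips with 20 to 120 N. Pads are 22 mm wide; open, the fingers measure 114 mm over their backs; the gripper's body (76 mm by 85 mm) begins 54 mm behind the grasp point. The pads swing forward as they close: fully open they stand 13 mm farther back than shut.
Start: joints at [1.33, 0.087, 0.176, 1.66, 0, 1.571], TCP at [0.131, 0.534, 0.253] pointing down, gripper open.
Joint ranges: [-3.13, 3.13], [-0.85, 1.81], [-1.15, 1.24], [-2.2, 2.28], [-1.44, 1.52], [-3.14, 3.14]. Speed limits (rad/s): [2.22, 2.22, 2.57, 3.14, 3.14, 3.14].

INTERFACE

Orientations are given as a unit quaternion [w, x, y, z].
In Python, from rig import r gives the robot as it stands.
- The arm moves only by the shell command python3 -m pendant 'ROWS' [OPENING] [FORCE]. ROWS is JSON, a list of rows, each an object of numbers: "dx", "dy", "dz": the shift along the tool's x, y, z in units of 30 mm (1.0 is 30 mm); "wx", "wy", "wz": the turn, a rotation vector about the tool's x, y, z in units of 6 degrees (1.0 is 6 degrees). A call has 1 to 5 rows; each row is the pose to reach, as a shift and turn from the pose commanded when the call began, along the tool's axes at that moment; what a row does not reach only later rows make up. A row lasts 1/12 s, in which the tool goes at most 41.7 mm and 7.16 degrees, less where a joint would pass 70% of its speed; a pose out of reach is approached as far as the arm can. A call with a gripper value outside its range is refused whole. OPENING is the finger opening in mm, from 0 to 85.4, set as the call begins (- or left out, the last holds). The fingers move at their own pace and stop on an object; FORCE is the grip in N (left out, the last holds). Time passes only in rows, so rows that repeat a pose let the fingers close. It gives the time, the measured TCP pose, the force, the opening and the grip force at its end, in the units of the state.
- r.get_state(): the state, without advancing time (a new reading comes with each control period).
- r.camera(name): name is "side" or "top"; returns the picture (384x512x3 uint8, red, green, blue); there is no depth.
- r.calibration(name): a dict with "intrinsics" (3x3 intrinsics, pixels), "k1" (the pictures are not rectified: a ray, as slopes to the right and down, at radius r is drawn at 1 + k1 r^2 times it, then the intrinsics apply), "extrinsics" (4x4, takes a point from camera to world coordinates). Camera axes: x right, y up, looking along -z (the intrinsics and any distortion apply to the point x, -y, -z); pixel columns grow to the right and rows downward; lengths in m; the calibration is good to about 2 mm. A picture is of the moment at which its call begins. calibration takes no time and is no camera call.
- r.close_job(): hands the job in; it is judged then, once.
The state is a dict: "time": time; "joint_positions": joint angles; "dq": joint speeds; "joint_torque": joint torques, N m; "position": TCP position; "orientation": TCP orientation; "contact_force": force on the tool from outside, world axes, zero at the start; "moment": the same for the moment, N m; "finger_gap": opening from 0.0 (shut) to 1.0 (fully open); "grip_force": force on a finger pad.
Only numpy, scipy, OpenCV 4.12 (cv2) and the standard library are available. Lean on these libraries where they do the work, as an engineer would, in place of code of your own. Each camera call takes 0.05 s, during which the arm holds its last target. There are 200 camera calls.

## Working session

There is one attempt and no reset: what is moved stays moved. The work goes in short steps, Python scripts to look and compute and a shell command to move; the robot and the scene stay as the last step left them, time stands still between calls to the robot, and variables do not carry over. Pictures are saved under pics/ and viewed, at most 10 in all, crops included, and the job is handed in when it is done.

```bash
mkdir -p pics; cat > h.py <<'E'
import numpy as np, cv2
from rig import r
from scipy.spatial.transform import Rotation as R
def ray(n,uv):
    c=r.calibration(n);K=np.array(c["intrinsics"]);T=np.array(c["extrinsics"])
    p=cv2.undistortPoints(np.array([[uv]],float),K,np.array([c["k1"],0,0,0,0.]))[0,0]
    return T[:3,3],T[:3,:3]@np.array([p[0],-p[1],-1])
def onz(n,uv,z):
    o,d=ray(n,uv); return o+d*(z-o[2])/d[2]
def tri(a,ua,b,ub):
    (o,d),(p,e)=ray(a,ua),ray(b,ub)
    s=np.linalg.lstsq(np.c_[d,-e],p-o,rcond=None)[0]
    A,B=o+d*s[0],p+e*s[1]; return (A+B)/2,np.linalg.norm(A-B)
def proj(n,P):
    c=r.calibration(n);K=np.array(c["intrinsics"]);T=np.linalg.inv(np.array(c["extrinsics"]))
    q=T[:3,:3]@np.array(P)+T[:3,3];s=np.array([q[0],-q[1]])/-q[2];s=s*(1+c["k1"]*s@s)
    return K[:2,:2]@s+K[:2,2]
def delta(P):
    "tool-frame shift in units from measured TCP to P"
    s=r.get_state();w,x,y,z=s["orientation"]
    return R.from_quat([x,y,z,w]).inv().apply(np.array(P)-s["position"])/.03
E
python3 - <<'E'
from h import *
for n in("top","side"):
    im=r.camera(n);cv2.imwrite(f"pics/{n}0.png",cv2.resize(im[:,:,::-1],(800,600)));np.save(n+"0",im)
    c=r.calibration(n);print(n,np.round(c["extrinsics"],3).tolist(),c["k1"])
s=r.get_state();print(s["position"],s["orientation"],s["time"],r.tip_extent)
E
```

```text
top [[-0.002, 0.995, -0.099, 0.414], [-1.0, -0.001, 0.007, -0.053], [0.007, 0.099, 0.995, 1.059], [0.0, 0.0, 0.0, 1.0]] -0.07509032218785837
side [[0.856, 0.36, -0.371, 0.045], [-0.516, 0.571, -0.638, -0.814], [-0.018, 0.738, 0.675, 0.932], [0.0, 0.0, 0.0, 1.0]] -0.044932402579375495
[0.13111057 0.53395604 0.25263614] [-7.86221601e-05  1.20077653e-01  9.92764313e-01 -6.07786586e-04] 0.1 0.022
```

View pics/top0.png

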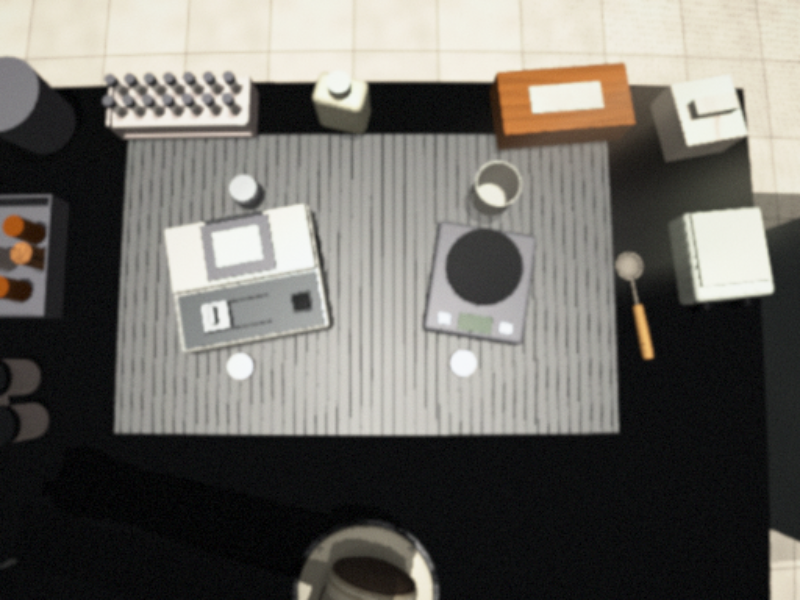

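View pics/side0.png

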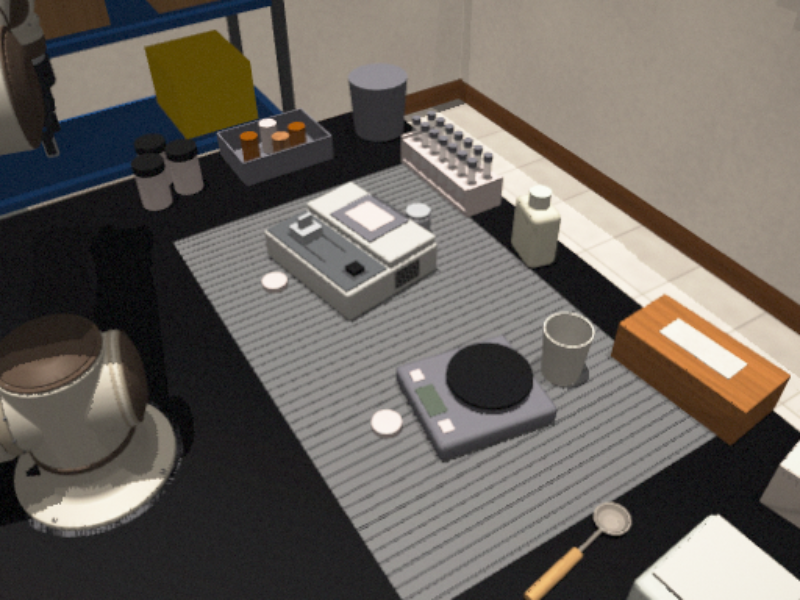

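The top view shows the mill at upper left: catch hood with its dark-looking fin at about (216,316), square key at (301,301), lid towards +x. The side view agrees: fin at (305,222), key at (355,268). Now I'll measure them.

```bash
python3 - <<'E'
from h import *
im=np.load("top0.npy");g=cv2.cvtColor(im,cv2.COLOR_RGB2GRAY)
def blob(mask,seed,win):
    m=np.zeros_like(g);x0,y0,x1,y1=win;m[y0:y1,x0:x1]=mask[y0:y1,x0:x1]
    n,l,s,c=cv2.connectedComponentsWithStats(m.astype(np.uint8));
    i=1+np.argmin([np.hypot(*(c[j]-seed))-0.02*s[j,4] for j in range(1,n)]);
    pts=np.argwhere(l==i)[:,::-1].astype(np.float32);return c[i],s[i],cv2.minAreaRect(pts)
k=blob(g<60,(193,193),(180,182,206,204));h=blob(g>150,(138,202),(124,188,152,217))
print(k,h)
K=onz("top",k[0],.082);H=onz("top",h[2][0],.092);print("key",K,"hood",H,np.linalg.norm(K-H))
d=H-K;print("mill +y yaw deg",np.degrees(np.arctan2(d[1],d[0]))-90)
# mill deck front edge corners by eye (800 frame): (186,350),(329,326); back lid corners (165,228),(308,205)
for p,z in(((186,350),.07),((329,326),.07),((165,228),.089),((308,205),.089)):print(onz("top",np.array(p)*.64,z))
# side
for n,p,in(("fin",(305,219)),("key",(355,267))):
  print(n,"side onz", onz("side",np.array(p)*.64,.116 if n=="fin" else .082))
c=cv2.resize(im[170:240,95:220,::-1],None,fx=4,fy=4,interpolation=cv2.INTER_CUBIC)
s=np.load("side0.npy")[110:205,160:285,::-1];s=cv2.resize(s,None,fx=4,fy=4,interpolation=cv2.INTER_CUBIC)
cv2.imwrite("pics/crop1.png",cv2.vconcat([c,s])[:600])
E
```

```text
(array([192.39473684, 192.65789474]), array([188, 188,  10,  10,  76], dtype=int32), ((192.52703857421875, 192.6621551513672), (8.38434886932373, 9.04194450378418), 80.53767395019531)) (array([137.04658385, 201.60559006]), array([128, 191,  20,  22, 322], dtype=int32), ((137.01351928710938, 201.58108520507812), (19.23468017578125, 17.91948890686035), 80.53767395019531))
key [0.51229258 0.10667488 0.082     ] hood [0.48787915 0.2507827  0.092     ] 0.1465028279373271
mill +y yaw deg 9.61523773604786
[0.42939905 0.30484688 0.07      ]
[0.47064811 0.0594691  0.07      ]
[0.63802734 0.34239334 0.089     ]
[0.67685568 0.09572237 0.089     ]
fin side onz [0.48347971 0.2358883  0.116     ]
key side onz [0.51247484 0.10206317 0.082     ]
```

View pics/crop1.png

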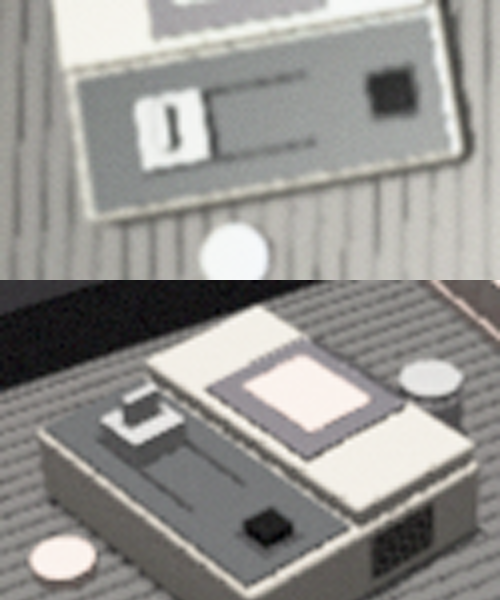

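The crop confirms it. The fin sits mid-hood at top pixel (138,202), and the slots run towards the key. Key to hood is 146.5 mm (145 expected) and the edge yaw of 9.5° matches. Next I'll approach with closed fingers to the fin's +y side.

```bash
python3 - <<'E'
from h import *
print(delta([.480,.297,.20]), tri("top",(138,202),"side",(195.4,140)))
E
```

```text
[-13.17744837  -4.89589437   1.76040625] (array([0.48583482, 0.24156235, 0.11215271]), np.float64(0.0012793007112530351))
```

```bash
python3 -m pendant '[{"dx":-1.2,"dy":-0.45,"wz":-0.8},{"dx":-2.4,"dy":-0.9,"wz":-1.6},{"dx":-3.6,"dy":-1.35,"wz":-2.4},{"dx":-4.8,"dy":-1.8,"wz":-3.2},{"dx":-6,"dy":-2.2,"wz":-3.9}]' 0 40
python3 - <<'E'
from h import *
print(delta([.480,.297,.18]))
E
```

```text
[-13.17745513  -4.89507726   2.42707242]$[0]: bad value
```

```bash
python3 -m pendant '[{"dx":-1.2,"dy":-0.45,"dz":0.0,"wx":0.0,"wy":0.0,"wz":-0.8},{"dx":-2.4,"dy":-0.9,"dz":0.0,"wx":0.0,"wy":0.0,"wz":-1.6},{"dx":-3.6,"dy":-1.35,"dz":0.0,"wx":0.0,"wy":0.0,"wz":-2.4},{"dx":-4.8,"dy":-1.8,"dz":0.0,"wx":0.0,"wy":0.0,"wz":-3.2},{"dx":-6.0,"dy":-2.2,"dz":0.0,"wx":0.0,"wy":0.0,"wz":-3.9}]' 0 40
python3 - <<'E'
from h import *
print(delta([.480,.297,.18]))
E
```

```text
time: 0.52
position: [0.2912, 0.4257, 0.2531]
orientation: [-0.0, -0.086, 0.996, -0.0]
contact_force: [1.1, 1.0, 0.1]
finger_gap: 0.304
grip_force: 0.0
[-5.46388997 -5.3061424   2.43630901]
```

```bash
python3 -m pendant '[{"dx":-0.9,"dy":-0.9,"dz":0.3},{"dx":-1.8,"dy":-1.8,"dz":0.6},{"dx":-2.7,"dy":-2.7,"dz":0.9},{"dx":-3.6,"dy":-3.6,"dz":1.2},{"dx":-4.5,"dy":-4.4,"dz":1.5}]'
python3 - <<'E'
from h import *
print(delta([.480,.297,.121]))
E
```

```text
[-5.46442093 -5.30557932  4.40297553]$[0]: bad value
```

```bash
python3 -m pendant '[{"dx":-0.9,"dy":-0.9,"dz":0.3,"wx":0.0,"wy":0.0,"wz":0.0},{"dx":-1.8,"dy":-1.8,"dz":0.6,"wx":0.0,"wy":0.0,"wz":0.0},{"dx":-2.7,"dy":-2.7,"dz":0.9,"wx":0.0,"wy":0.0,"wz":0.0},{"dx":-3.6,"dy":-3.6,"dz":1.2,"wx":0.0,"wy":0.0,"wz":0.0},{"dx":-4.5,"dy":-4.4,"dz":1.5,"wx":0.0,"wy":0.0,"wz":0.0}]'
python3 - <<'E'
from h import *
print(delta([.480,.297,.121]))
E
```

```text
time: 0.93
position: [0.4466, 0.3177, 0.2077]
orientation: [-0.0, -0.084, 0.997, -0.0]
contact_force: [-0.2, 0.7, 0.8]
finger_gap: 0.002
grip_force: 0.0
[-0.98333936 -0.86585886  2.89042611]
```

```bash
python3 -m pendant '[{"dx":-0.5,"dy":-0.45,"dz":0.6,"wx":0.0,"wy":0.0,"wz":0.0},{"dx":-0.98,"dy":-0.86,"dz":1.4,"wx":0.0,"wy":0.0,"wz":0.0},{"dx":-0.98,"dy":-0.86,"dz":2.2,"wx":0.0,"wy":0.0,"wz":0.0},{"dx":-0.98,"dy":-0.86,"dz":2.9,"wx":0.0,"wy":0.0,"wz":0.0},{"dx":-0.98,"dy":-0.86,"dz":2.9,"wx":0.0,"wy":0.0,"wz":0.0}]'
python3 - <<'E'
from h import *
for n in("top","side"):
    im=r.camera(n);np.save(n+"1",im)
    c=(im[160:250,80:220] if n=="top" else im[90:210,150:290])[:,:,::-1]
    cv2.imwrite(f"pics/{n}1.png",cv2.resize(c,None,fx=4,fy=4))
a=cv2.imread("pics/top1.png");b=cv2.imread("pics/side1.png");b=b[:240*2]
H=max(a.shape[0],b.shape[0]);o=np.zeros((H,a.shape[1]+b.shape[1],3),np.uint8);o[:a.shape[0],:a.shape[1]]=a;o[:b.shape[0],a.shape[1]:]=b
cv2.imwrite("pics/two1.png",cv2.resize(o,(790,int(H*790/o.shape[1]))))
E
```

```text
time: 1.35
position: [0.4771, 0.2974, 0.1163]
orientation: [-0.003, -0.083, 0.997, -0.002]
contact_force: [-0.7, 0.0, -0.9]
finger_gap: 0.001
grip_force: 0.0
```

View pics/two1.png

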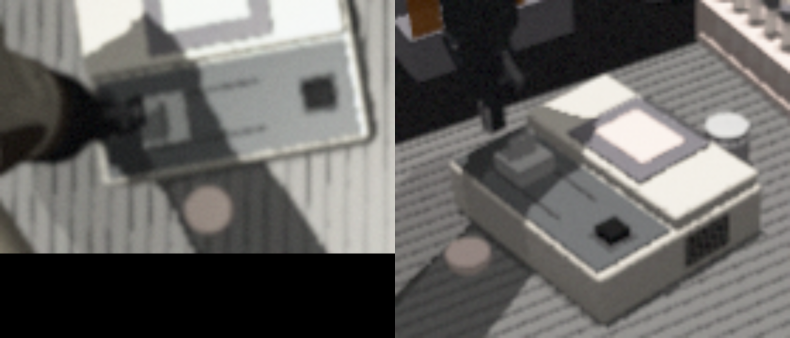

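The gripper stands on the fin's +y side and clear of it (fingertips at about (125,110) left, (490,110) right), in line with the fin. I'll raise it slightly and push -y.

```bash
python3 -m pendant '[{"dx":0.0,"dy":0.0,"dz":-0.1,"wx":0.0,"wy":0.0,"wz":0.0},{"dx":0.0,"dy":-0.3,"dz":-0.1,"wx":0.0,"wy":0.0,"wz":0.0},{"dx":0.0,"dy":-0.6,"dz":-0.1,"wx":0.0,"wy":0.0,"wz":0.0},{"dx":0.0,"dy":-0.8,"dz":-0.1,"wx":0.0,"wy":0.0,"wz":0.0},{"dx":0.0,"dy":-0.8,"dz":-0.1,"wx":0.0,"wy":0.0,"wz":0.0}]'
```

```text
time: 1.87
position: [0.4831, 0.274, 0.125]
orientation: [0.0, -0.083, 0.997, 0.0]
contact_force: [0.1, 0.3, -0.6]
finger_gap: 0.001
grip_force: 0.0
```

```bash
python3 -m pendant '[{"dx":0.0,"dy":-0.2,"dz":0.1,"wx":0.0,"wy":0.0,"wz":0.0},{"dx":0.0,"dy":-0.5,"dz":0.1,"wx":0.0,"wy":0.0,"wz":0.0},{"dx":0.0,"dy":-0.8,"dz":0.1,"wx":0.0,"wy":0.0,"wz":0.0},{"dx":0.0,"dy":-1.1,"dz":0.1,"wx":0.0,"wy":0.0,"wz":0.0},{"dx":0.0,"dy":-1.1,"dz":0.1,"wx":0.0,"wy":0.0,"wz":0.0}]'
```

```text
time: 2.28
position: [0.4884, 0.2411, 0.1213]
orientation: [-0.0, -0.083, 0.997, -0.0]
contact_force: [-0.2, -0.9, -0.0]
finger_gap: 0.001
grip_force: 0.0
```

```bash
python3 -m pendant '[{"dx":0.0,"dy":-0.2,"dz":0.0,"wx":0.0,"wy":0.0,"wz":0.0},{"dx":0.0,"dy":-0.4,"dz":0.0,"wx":0.0,"wy":0.0,"wz":0.0},{"dx":0.0,"dy":-0.6,"dz":0.0,"wx":0.0,"wy":0.0,"wz":0.0},{"dx":0.0,"dy":-0.75,"dz":0.0,"wx":0.0,"wy":0.0,"wz":0.0},{"dx":0.0,"dy":-0.75,"dz":0.0,"wx":0.0,"wy":0.0,"wz":0.0}]'
```

```text
time: 2.7
position: [0.4921, 0.2197, 0.1213]
orientation: [-0.0, -0.083, 0.997, -0.0]
contact_force: [1.3, -0.2, -0.2]
finger_gap: 0.002
grip_force: 0.0
```

```bash
python3 -m pendant '[{"dx":0.0,"dy":-0.1,"dz":0.0,"wx":0.0,"wy":0.0,"wz":0.0},{"dx":0.0,"dy":-0.2,"dz":0.0,"wx":0.0,"wy":0.0,"wz":0.0},{"dx":0.0,"dy":-0.3,"dz":0.0,"wx":0.0,"wy":0.0,"wz":0.0},{"dx":0.0,"dy":-0.3,"dz":0.0,"wx":0.0,"wy":0.0,"wz":0.0}]'
python3 - <<'E'
from h import *
o=[]
for n in("top","side"):
    im=r.camera(n);np.save(n+"2",im)
    c=(im[150:250,90:220] if n=="top" else im[95:195,160:290])[:,:,::-1]
    o.append(cv2.resize(c,None,fx=3,fy=3,interpolation=cv2.INTER_CUBIC))
cv2.imwrite("pics/two2.png",cv2.hconcat(o))
E
```

```text
time: 3.03
position: [0.4935, 0.2113, 0.1213]
orientation: [0.0, -0.084, 0.996, -0.0]
contact_force: [0.8, 0.5, -1.4]
finger_gap: -0.004
grip_force: 0.3
```

View pics/two2.png

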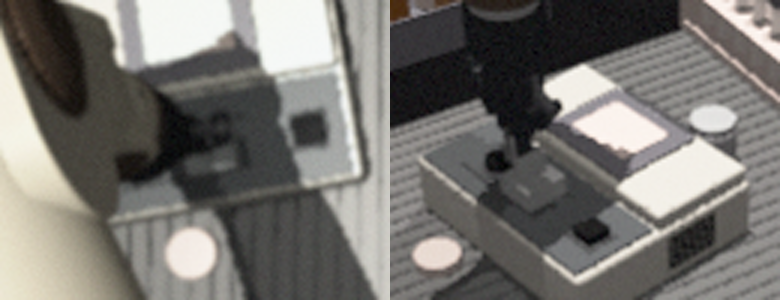

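The catch is moving with the fingers, and the round release shows at (497,160) in the right-hand view. I'll push on to the hard stop.

```bash
python3 -m pendant '[{"dx":0.0,"dy":-0.1,"dz":0.0,"wx":0.0,"wy":0.0,"wz":0.0},{"dx":0.0,"dy":-0.2,"dz":0.0,"wx":0.0,"wy":0.0,"wz":0.0},{"dx":0.0,"dy":-0.2,"dz":0.0,"wx":0.0,"wy":0.0,"wz":0.0}]'
```

```text
time: 3.38
position: [0.494, 0.2079, 0.1214]
orientation: [-0.0, -0.085, 0.996, 0.003]
contact_force: [-2.7, 14.8, -0.9]
finger_gap: -0.003
grip_force: 7.8
```

```bash
python3 -m pendant '[{"dx":0.0,"dy":-0.07,"dz":0.0,"wx":0.0,"wy":0.0,"wz":0.0},{"dx":0.0,"dy":-0.15,"dz":0.0,"wx":0.0,"wy":0.0,"wz":0.0},{"dx":0.0,"dy":-0.15,"dz":0.0,"wx":0.0,"wy":0.0,"wz":0.0}]'
```

```text
time: 3.63
position: [0.4942, 0.2068, 0.1216]
orientation: [-0.001, -0.086, 0.996, 0.006]
contact_force: [-7.3, 35.1, -1.7]
finger_gap: -0.001
grip_force: 17.6
```

Hard stop reached at 35 N. The fin position implied there puts the release at (0.487, 0.248), which matches the first measurement. I'll back off over the button.

```bash
python3 -m pendant '[{"dx":0.0,"dy":0.4,"dz":0.0,"wx":0.0,"wy":0.0,"wz":0.0},{"dx":0.0,"dy":1.0,"dz":0.0,"wx":0.0,"wy":0.0,"wz":0.0},{"dx":0.0,"dy":1.6,"dz":0.0,"wx":0.0,"wy":0.0,"wz":0.0},{"dx":0.0,"dy":1.6,"dz":0.0,"wx":0.0,"wy":0.0,"wz":0.0},{"dx":0.0,"dy":1.6,"dz":0.0,"wx":0.0,"wy":0.0,"wz":0.0}]'
python3 - <<'E'
from h import *
print(delta([.4875,.2495,.104]))
o=[]
for n in("top","side"):
    im=r.camera(n);np.save(n+"3",im)
    c=(im[150:250,90:220] if n=="top" else im[95:195,160:290])[:,:,::-1]
    o.append(cv2.resize(c,None,fx=3,fy=3,interpolation=cv2.INTER_CUBIC))
cv2.imwrite("pics/two3.png",cv2.hconcat(o))
E
```

```text
time: 4.05
position: [0.4869, 0.2489, 0.1211]
orientation: [-0.0, -0.084, 0.996, -0.0]
contact_force: [0.1, -0.3, 0.2]
finger_gap: -0.001
grip_force: 0.0
[-0.02211328  0.01697995  0.57078645]
```

View pics/two3.png

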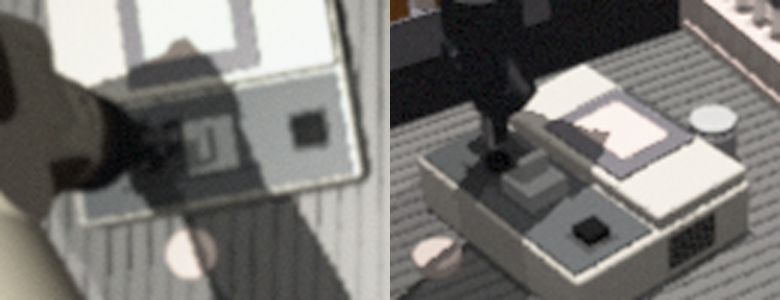

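The fingers are directly over the button ((495,160) right), and the catch is aside at (215,145) left. I'll press down.

```bash
python3 -m pendant '[{"dx":0.0,"dy":0.0,"dz":0.25,"wx":0.0,"wy":0.0,"wz":0.0},{"dx":0.0,"dy":0.0,"dz":0.45,"wx":0.0,"wy":0.0,"wz":0.0},{"dx":0.0,"dy":0.0,"dz":0.6,"wx":0.0,"wy":0.0,"wz":0.0},{"dx":0.0,"dy":0.0,"dz":0.75,"wx":0.0,"wy":0.0,"wz":0.0},{"dx":0.0,"dy":0.0,"dz":0.75,"wx":0.0,"wy":0.0,"wz":0.0}]'
```

```text
time: 4.57
position: [0.4869, 0.2482, 0.0976]
orientation: [-0.001, -0.083, 0.997, -0.0]
contact_force: [0.2, 0.7, -0.4]
finger_gap: 0.003
grip_force: 0.0
```

```bash
python3 -m pendant '[{"dx":0.0,"dy":0.0,"dz":0.06,"wx":0.0,"wy":0.0,"wz":0.0},{"dx":0.0,"dy":0.0,"dz":0.12,"wx":0.0,"wy":0.0,"wz":0.0},{"dx":0.0,"dy":0.0,"dz":0.12,"wx":0.0,"wy":0.0,"wz":0.0}]'
```

```text
time: 4.82
position: [0.4871, 0.2485, 0.0959]
orientation: [0.0, -0.084, 0.996, -0.0]
contact_force: [-3.0, -2.6, 5.0]
finger_gap: -0.003
grip_force: 2.8
```

```bash
python3 -m pendant '[{"dx":0.0,"dy":0.0,"dz":0.06,"wx":0.0,"wy":0.0,"wz":0.0},{"dx":0.0,"dy":0.0,"dz":0.1,"wx":0.0,"wy":0.0,"wz":0.0},{"dx":0.0,"dy":0.0,"dz":0.1,"wx":0.0,"wy":0.0,"wz":0.0}]'
```

```text
time: 5.07
position: [0.4872, 0.2486, 0.0955]
orientation: [0.001, -0.084, 0.996, 0.0]
contact_force: [-10.9, -6.2, 25.2]
finger_gap: 0.002
grip_force: 12.8
```

Hard stop at 25 N, with the tip at 73.5 mm (74 expected). I'll retract straight up, then check.

```bash
python3 -m pendant '[{"dx":0.0,"dy":0.0,"dz":-0.5,"wx":0.0,"wy":0.0,"wz":0.0},{"dx":0.0,"dy":0.0,"dz":-1.5,"wx":0.0,"wy":0.0,"wz":0.0},{"dx":0.0,"dy":0.0,"dz":-2.7,"wx":0.0,"wy":0.0,"wz":0.0},{"dx":0.0,"dy":0.0,"dz":-3.9,"wx":0.0,"wy":0.0,"wz":0.0},{"dx":0.0,"dy":0.0,"dz":-5.0,"wx":0.0,"wy":0.0,"wz":0.0}]'
python3 -m pendant '[{"dx":0.6,"dy":0.8,"dz":0.0,"wx":0.0,"wy":0.0,"wz":0.0},{"dx":1.2,"dy":1.6,"dz":0.0,"wx":0.0,"wy":0.0,"wz":0.0},{"dx":1.8,"dy":2.4,"dz":0.0,"wx":0.0,"wy":0.0,"wz":0.0},{"dx":2.4,"dy":3.2,"dz":0.0,"wx":0.0,"wy":0.0,"wz":0.0},{"dx":3.0,"dy":4.0,"dz":0.0,"wx":0.0,"wy":0.0,"wz":0.0}]'
python3 - <<'E'
from h import *
o=[]
for n in("top","side"):
    im=r.camera(n)
    c=(im[150:250,90:220] if n=="top" else im[95:195,160:290])[:,:,::-1]
    o.append(cv2.resize(c,None,fx=3,fy=3,interpolation=cv2.INTER_CUBIC))
cv2.imwrite("pics/two4.png",cv2.hconcat(o))
E
```

```text
time: 5.48
position: [0.4869, 0.2487, 0.2443]
orientation: [0.0, -0.084, 0.996, 0.0]
contact_force: [0.2, 0.1, 0.9]
finger_gap: -0.001
grip_force: 0.0
time: 5.9
position: [0.3773, 0.3528, 0.2423]
orientation: [0.0, -0.084, 0.997, 0.0]
contact_force: [-0.1, 1.3, -0.3]
finger_gap: 0.0
grip_force: 0.0
```

View pics/two4.png

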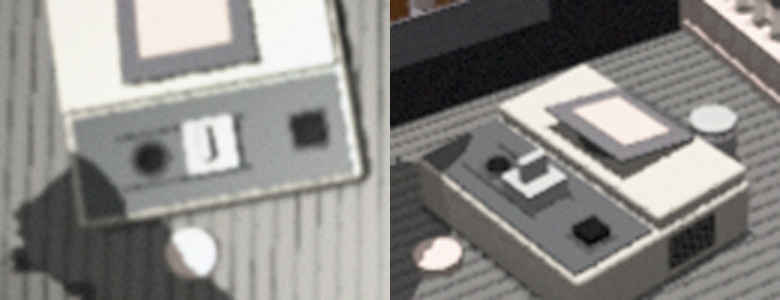

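The lid is up (raised panel with its shadow at (620,130) right). The button is uncovered and down at (150,158) left. The hood has moved 23 px, about 60 mm. I'll hand the job in.

```bash
python3 -c "
from rig import r
print(r.close_job())"
```

```text
the job is handed in; nothing more can be done
None
```

The mill is open and the job is handed in: the catch is at its stop (about 60 mm), the release button is fully down, the lid is ajar, and the start key was not touched. It took about 6 s.

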